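# Fit the captive cover into the scrap caddy

### The job

Close the steel food-scrap caddy with its blue cover, which is longer than the opening: tilt it, slip one end under the deep red lip and push it firmly but gently (about 9 N, not over 15) against the hidden rubber strip there, lower the other end past the dark shallow lip onto the ledges, then slide it towards the dark lip until it stops, so that both ends are trapped and it lies flat, and let go. Work gently by feel, never forcing the cover against the caddy (keep it under 20 N), and leave the other kitchen things where they stand.

Things in the scene. Friction and masses are not known exactly. Their poses are not given: they have to be found in the camera images.
- panel_centre (a point): Centre of the blue polyethylene cover plate, mid-thickness: 220 mm (x) by 150 (y) by 8 (z, up), both ends alike, 0.3 kg, lying flat on the worktop at the start. A white bar handle stands over its middle: 14 mm thick (x), 70 long (y), from 19 to 45 mm above this point, with two end posts at y = -29 and +29 and an open gap between them under the bar.
- caddy: Steel food-scrap caddy fixed to the worktop, x -144 to +115 mm, y -84 to +84. Origin on the worktop under the middle of the top opening, z up, red lip at its -x end, dark lip at +x. Ledges all round inside have their tops at z = 60 mm: 10 mm wide along the sides, at the ends from x = -85 and +85 mm outwards. Inner faces of the side walls at y = -80 and +80, tops at z = 76 to 80.
- red_lip (a point): Middle of the lower edge of the deep red lip, at caddy x = -103, z = 80 mm (20 over the ledge; lip 4 thick). In the slot under it a rubber strip (see seal) stops the cover 16 to 30 mm beyond this edge. A flat cover pushed against the strip clears the dark lip by only 2 to 16 mm. A cover tilted up to 15 degrees still enters as far as the strip.
- dark_lip (a point): Middle of the lower edge of the shallow dark lip, at caddy x = +103, z = 72 mm (12 over the ledge; lip 4 thick). The end wall under it, 8 mm further along +x (caddy x = +111), is the final stop for the cover. The opening between the two lips is 206 mm long, 14 less than the cover.
- seal: Fixed back of the slot under the red lip, at caddy x = -139, z = 69 mm. In front of it, hidden by the lip, stands a hard rubber strip 150 mm long (y), whose face is somewhere 6 to 20 mm in front of this point (+x): it differs each time and is not measured, so the cover's end must be slid in until the strip is felt, with a push of some 9 N (6 to 15).
- bowl: Bystander: teal ceramic bowl, 130 mm wide, 60 mm high, origin under its centre.
- dish: Bystander: small white dipping dish, 58 mm wide, 22 mm high, origin under its centre.
- steamer: Bystander: bamboo steamer basket with lid, 146 mm wide, 95 mm high, origin under its centre.
- canister: Bystander: glass canister with bamboo lid, 92 mm wide, 138 mm high, origin under its centre.
- board: Bystander: white chopping board lying flat, 300 mm (x) by 200 mm (y) by 8 mm, origin under its centre.
- whisk: Bystander: steel whisk lying along its x axis, 280 mm long, 56 mm high, origin on the worktop under its middle.

How it is judged:
By the outcome, as a careful person would: the job done as asked, in the order asked, and still so for the second after the job is handed in, with the robot touching nothing.
It also fails if it takes over 61 s, if anything falls off the work surface, if the arm or the gripper's body presses on something with over 40 N, if the wrist force passes 120 N, or if a joint passes its speed limit or range.

### The arm

A 6-joint arm with a two-finger parallel gripper is mounted at the origin on the work surface. World frame = base frame: x ahead of the robot, y to its left, z up, the work surface at z = 0. Lengths are in m, angles in rad, forces in N, time in s.
With the tool pointing down it reaches from about 0.25 to 0.725 m from the base axis. Payload 4 kg.
Tool frame: the origin (TCP) lies midway between the tips of the shut fingers; the grasp point (between the pads) lies 19 mm behind it (bot.grip_point_offset is the distance from the TCP to the grasp point, in m); z points along the fingers, y is the line along which they close (so a half turn about z gives the same grasp; the last joint's range is limited). The gripper opens to 85 mm and grips with 20 to 120 N. Pads are 22 mm wide; open, the fingers measure 114 mm over their backs; the gripper's body (76 mm by 85 mm) begins 54 mm behind the grasp point. The pads swing forward as they close: fully open they stand 13 mm farther back than shut.
Start: joints at [-1.288, 0.241, 0.005, 1.335, 0, 1.571], TCP at [0.14, -0.48, 0.207] pointing down, gripper open.
Joint ranges: [-2.72, 2.72], [-1.05, 1.87], [-1.09, 1.28], [-1.99, 2.15], [-1.42, 1.44], [-3.14, 3.14]. Speed limits (rad/s): [2.79, 2.79, 3.14, 3.14, 3.14, 3.14].

### API

Orientations are given as a unit quaternion [x, y, z, w].
In Python, from workcell import bot gives the robot as it stands.
- The arm moves only by the tool step_arm, never from a script. Its argument "targets" is text: rows parted by semicolons, each of 7 numbers parted by spaces: the opening, from -1 (shut) to 1 (fully open), so that 0 is half open, then the shift along the world's x, y, z normalised to -1 to 1, where 1 is 0.5 m, then the turn, a rotation vector about the world's x, y, z normalised to -1 to 1, where 1 is pi/4 rad. In form: gripper x y z wx wy wz; .... A call has 1 to 10 rows; each row is the pose to reach, as a shift and turn from the pose commanded when the call began; what a row does not reach only later rows make up. A row lasts 1/12 s, in which the tool goes at most 41.7 mm and 7.16 degrees, less where a joint would pass 70% of its speed; a pose out of reach is approached as far as the arm can. A call with a number of a shift or a turn outside -1 to 1 is refused whole. A call with a gripper value outside its range is refused whole. The fingers move at their own pace and stop on an object; the grip force is fixed at half the most. Time passes only in rows, so rows that repeat a pose let the fingers close. It gives the time, the measured TCP pose, the force, the opening and the grip force at its end, in the units of the state.
- bot.get_obs(): the state, without advancing time (a new reading comes with each control period).
- bot.camera(name): name is "side" or "top" or "wrist"; returns the picture (400x640x3 uint8, red, green, blue); there is no depth.
- bot.camera_info(name): a dict with "vertical_fov" (degrees; the focal length in pixels is half the picture's height over the tangent of half this angle, whatever the lens; pixels are square), "cx", "cy" (the principal point, pixels), "pose" (4x4, takes a point from camera to world coordinates). Camera axes: x right, y up, looking along -z (the intrinsics and any distortion apply to the point x, -y, -z); pixel columns grow to the right and rows downward; lengths in m; the calibration is good to about 2 mm. The wrist camera is an equidistant fisheye: a pixel r from the principal point sees the ray r / f radians off the axis. A picture is of the moment at which its call begins: read the wrist's pose just before it. camera_info takes no time and is no camera call; for the wrist camera it gives the pose at the moment of the call.
- bot.job_done(): hands the job in; it is judged then, once.
The state is a dict: "clock": time; "joint_pos": joint angles; "joint_vel": joint speeds; "tau": joint torques, N m; "eef_pos": TCP position; "tool_rot": TCP orientation; "ft_force": force on the tool from outside, world axes, zero at the start; "ft_torque": the same for the moment, N m; "grip_width": finger opening in m; "grasp_force": force on a finger pad.
Only numpy, scipy, OpenCV 4.12 (cv2) and the standard library are available. Lean on these libraries where they do the work, as an engineer would, in place of code of your own. Each camera call takes 0.05 s, during which the arm holds its last target. There are 200 camera calls.

## Working session

There is one attempt and no reset: what is moved stays moved. The work goes in short steps, Python scripts to look and compute and a tool call to move; the robot and the scene stay as the last step left them, time stands still between calls to the robot, and variables do not carry over. Pictures are saved under pics/ and viewed, at most 10 in all, crops included, and the job is handed in when it is done.

Besides the shell and the picture viewer there is one more tool, called after "Call:" as name(argument=value, ...) on one line, values as JSON. step_arm: Moves the arm, as the interface text tells. Scaled input: -1 to 1 covers 0.5 m each way for a shift and pi/4 rad each way for a turn. Its arguments: {"type":"object","properties":{"targets":{"type":"string"}},"required":["targets"]}

```bash
mkdir -p pics; ls; python3 - <<'E'
from workcell import bot
import cv2
for n in ("top","side"):
    i=bot.camera_info(n); print(n,i)
    cv2.imwrite(f"pics/{n}0.png",bot.camera(n)[:,:,::-1])
print(bot.get_obs(),bot.grip_point_offset)
E
```

```text
pics
top {'vertical_fov': 54.37358579649707, 'cx': 322.6115773044525, 'cy': 200.0725565318671, 'pose': array([[-0.0903631 ,  0.97086623, -0.2219308 ,  0.33501951],
       [-0.99590811, -0.08781167,  0.02135784, -0.02200417],
       [ 0.00124749,  0.22295264,  0.97482848,  1.21446106],
       [ 0.        ,  0.        ,  0.        ,  1.        ]])}
side {'vertical_fov': 44.59021113281591, 'cx': 317.134110248811, 'cy': 201.23872915168647, 'pose': array([[-0.98217357,  0.11071664, -0.15191087,  0.33220926],
       [-0.1865786 , -0.47582528,  0.85952238,  1.28772494],
       [ 0.0228804 ,  0.87254348,  0.48800037,  0.83632076],
       [ 0.        ,  0.        ,  0.        ,  1.        ]])}
{'clock': 0.1, 'joint_pos': array([-1.28800443e+00,  2.41321377e-01,  3.86595315e-03,  1.33518554e+00,
        2.27388572e-05,  1.57076883e+00]), 'joint_vel': array([ 1.36968511e-04, -2.71693455e-03,  2.76550236e-03, -2.19225088e-03,
        8.43764184e-05, -1.43969257e-03]), 'tau': array([-1.16770105e-03, -3.73138833e+01,  2.53009951e+01,  1.08919654e-02,
       -6.27227610e-05,  1.35245543e-05]), 'eef_pos': array([ 0.13935809, -0.47956004,  0.2058128 ]), 'tool_rot': array([ 9.90017880e-01,  1.40938806e-01, -1.18709684e-04, -9.14719516e-04]), 'ft_force': array([-0.33761784,  0.20905941,  0.01865667]), 'ft_torque': array([ 0.04787968,  0.02876922, -0.03940991]), 'grasp_force': 0.0, 'grip_width': 0.08498027542805019} 0.0187
```

View pics/top0.png

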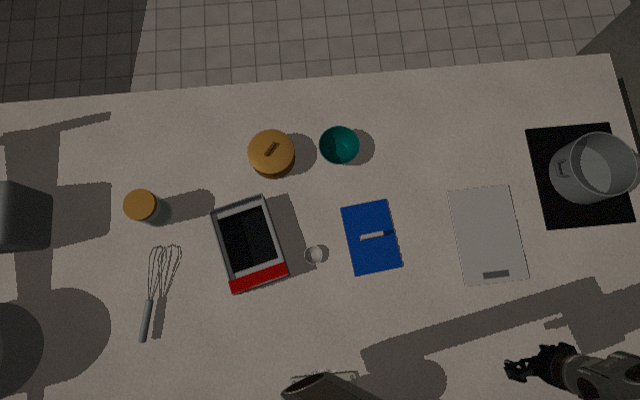

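View pics/side0.png

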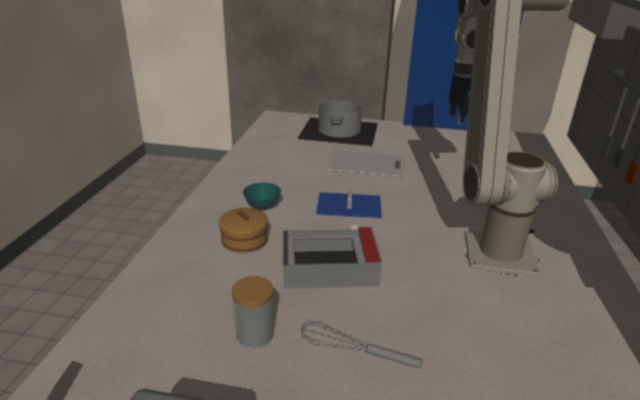

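The top view shows the blue cover around (372,237) with its white handle around (378,236), and the caddy around (250,243) with the red lip at (258,278) towards the robot. The dish is between them at (315,254). The side view agrees.

```bash
cat > h.py <<'E'
import numpy as np, cv2
from workcell import bot
def ray(n,uv,info=None):
    i=info or bot.camera_info(n); f=200/np.tan(np.radians(i['vertical_fov'])/2)
    d=np.array([(uv[0]-i['cx'])/f,-(uv[1]-i['cy'])/f,-1.])
    if n=='wrist':
        x,y=uv[0]-i['cx'],uv[1]-i['cy']; r=np.hypot(x,y)+1e-9; t=r/f
        d=np.array([np.sin(t)*x/r,-np.sin(t)*y/r,-np.cos(t)])
    P=np.array(i['pose']); return P[:3,3],P[:3,:3]@d
def onz(n,uv,z,info=None):
    o,d=ray(n,uv,info); return o+d*(z-o[2])/d[2]
def mask(img,col):
    h=cv2.cvtColor(img,cv2.COLOR_RGB2HSV)
    if col=='blue': return cv2.inRange(h,(100,120,40),(130,255,255))
    if col=='red': return cv2.inRange(h,(0,150,50),(6,255,255))|cv2.inRange(h,(172,150,50),(180,255,255))
    if col=='teal': return cv2.inRange(h,(80,100,30),(98,255,255))
def big(m):
    c,_=cv2.findContours(m,cv2.RETR_EXTERNAL,cv2.CHAIN_APPROX_NONE); return max(c,key=cv2.contourArea)
def rectz(n,c,z,info=None):
    p=np.array([onz(n,q[0],z,info)[:2] for q in c])*1000
    r=cv2.minAreaRect(p.astype(np.float32)); return r,cv2.boxPoints(r)
E
python3 - <<'E'
from h import *
img=cv2.cvtColor(cv2.imread('pics/top0.png'),cv2.COLOR_BGR2RGB)
m=mask(img,'blue'); m[:, :330]=0; m[:,420:]=0
r,b=rectz('top',big(m),0.008); print('blue',r,b)
m=mask(img,'red'); r,b=rectz('top',big(m),0.084); print('red',r,b)
# handle: pixels inside cover bright & unsaturated
h=cv2.cvtColor(img,cv2.COLOR_RGB2HSV); w=cv2.inRange(h,(0,0,110),(180,80,255)); w[:,:352]=0;w[:,402:]=0;w[:222]=0;w[252:]=0
r,b=rectz('top',big(w),0.049); print('handle',r,b)
for s,e in (('dish',(315,248)),):
    print(s,onz('top',e,0.022))
big4=cv2.resize(img[180:305,200:410],None,fx=3.8,fy=3.8,interpolation=cv2.INTER_CUBIC)
cv2.imwrite('pics/c1.png',big4[:,:,::-1])
E
```

```text
blue ((480.8414306640625, -186.109375), (216.73072814941406, 149.2111053466797), 6.412557601928711) [[ 364.8216   -124.07357 ]
 [ 381.4865   -272.35114 ]
 [ 596.86127  -248.14517 ]
 [ 580.19635   -99.867615]]
red ((382.57763671875, 156.15859985351562), (40.468597412109375, 167.81930541992188), 13.631681442260742) [[343.13754  232.93578 ]
 [382.68912   69.8438  ]
 [422.01773   79.381424]
 [382.46616  242.47339 ]]
handle ((468.94427490234375, -261.6632080078125), (21.20840835571289, 87.80562591552734), 82.24491882324219) [[ 424.0121  -266.24622]
 [ 511.01465 -278.0946 ]
 [ 513.87646 -257.0802 ]
 [ 426.8739  -245.23181]]
dish [ 0.45898489 -0.01139338  0.022     ]
```

View pics/c1.png

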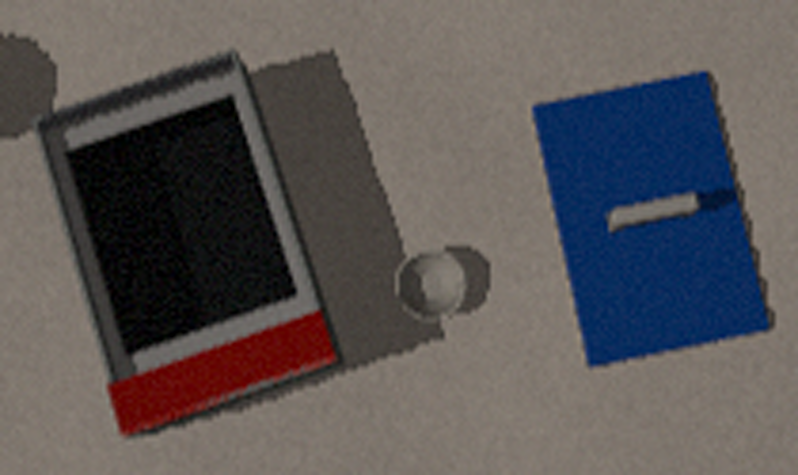

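The crop shows the caddy's red lip at the robot end, the dark lip at the far end, and a clear gap over the dish. Moving over the cover for a close look.

Call:
step_arm(targets="1 .684 .587 .1 0 0 1; 1 .684 .587 .1 0 0 1; 1 .684 .587 .1 0 0 1; 1 .684 .587 .1 0 0 1; 1 .684 .587 .1 0 0 1; 1 .684 .587 .1 0 0 1; 1 .684 .587 .1 0 0 1; 1 .684 .587 .1 0 0 1; 1 .684 .587 .1 0 0 1; 1 .684 .587 .1 0 0 1")

```text
clock: 0.93
eef_pos: [0.4548, -0.2086, 0.2525]
tool_rot: [0.861, 0.509, -0.0, -0.0]
ft_force: [1.1, -0.4, 0.4]
grip_width: 0.0852
grasp_force: 0.0
```

Call:
step_arm(targets="1 .04 .03 0 0 0 .78; 1 .04 .03 0 0 0 .78; 1 .04 .03 0 0 0 .78; 1 .04 .03 0 0 0 .78; 1 .04 .03 0 0 0 .78; 1 .04 .03 0 0 0 .78; 1 .04 .03 0 0 0 .78")

```text
clock: 1.52
eef_pos: [0.4735, -0.1953, 0.2521]
tool_rot: [0.668, 0.744, -0.0, -0.001]
ft_force: [-0.2, -0.6, -1.7]
grip_width: 0.0856
grasp_force: 0.0
```

```bash
python3 - <<'E'
from h import *
o=bot.get_obs();i=bot.camera_info('wrist');img=bot.camera('wrist')
print(o['eef_pos'],o['tool_rot'],o['ft_force'],o['clock']);print(i)
import pickle;pickle.dump(i,open('w1.pkl','wb'))
cv2.imwrite('pics/w1.png',img[:,:,::-1])
r,b=rectz('wrist',big(mask(img,'blue')),0.008,i);print(r,b)
E
```

```text
[ 0.47354382 -0.19528087  0.2520951 ] [ 6.68187783e-01  7.43992470e-01 -1.72690703e-04 -5.10645609e-04] [-0.22535801 -0.59203084 -1.70752667] 1.5167
{'vertical_fov': 65.70646984690485, 'cx': 316.1088857457182, 'cy': 196.4268958077072, 'pose': array([[ 9.94314247e-01, -1.02067458e-01, -3.03547848e-02,
         4.66773245e-01],
       [ 1.06485493e-01,  9.52691916e-01,  2.84673414e-01,
        -1.23234513e-01],
       [-1.37133632e-04, -2.86287175e-01,  9.58143848e-01,
         4.17703390e-01],
       [ 0.00000000e+00,  0.00000000e+00,  0.00000000e+00,
         1.00000000e+00]])}
((481.7670593261719, -186.46719360351562), (215.22900390625, 147.02880859375), 6.409801006317139) [[ 366.61823 -125.42631]
 [ 383.03235 -271.536  ]
 [ 596.9159  -247.50809]
 [ 580.5018  -101.39838]]
```

View pics/w1.png

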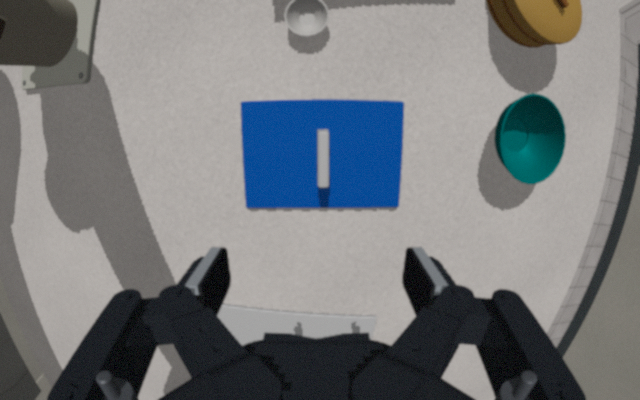

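The wrist view puts the cover at (323,155) with its handle upright in the image between the fingers' line, and agrees with the top view. Descending.

Call:
step_arm(targets="1 .016 .018 -.08 0 0 0; 1 .016 .018 -.16 0 0 0; 1 .016 .018 -.24 0 0 0; 1 .016 .018 -.32 0 0 0; 1 .016 .018 -.36 0 0 0; 1 .016 .018 -.36 0 0 0; 1 .016 .018 -.36 0 0 0")

```text
clock: 2.15
eef_pos: [0.4808, -0.1862, 0.0718]
tool_rot: [0.668, 0.744, -0.001, -0.001]
ft_force: [0.4, 0.4, 0.9]
grip_width: 0.0854
grasp_force: 0.0
```

Call:
step_arm(targets="1 .001 0 -.06 0 0 .005; 1 .001 0 -.108 0 0 .005; 1 .001 0 -.108 0 0 .005; 1 .001 0 -.108 0 0 .005; -1 .001 0 -.108 0 0 .005; -1 .001 0 -.108 0 0 .005; -1 .001 0 -.108 0 0 .005; -1 .001 0 -.108 0 0 .005; -1 .001 0 -.108 0 0 .005; -1 .001 0 -.108 0 0 .005")

```text
clock: 2.98
eef_pos: [0.4821, -0.1866, 0.0191]
tool_rot: [0.666, 0.746, -0.0, 0.0]
ft_force: [-0.5, 0.8, 18.4]
grip_width: 0.0124
grasp_force: 35.9
```

Call:
step_arm(targets="-1 0 0 0 0 0 0; -1 0 0 0 0 0 0; -1 0 0 0 0 0 0; -1 0 0 0 0 0 0; -1 0 0 0 0 0 0")

```text
clock: 3.4
eef_pos: [0.4822, -0.1866, 0.0193]
tool_rot: [0.666, 0.746, -0.0, 0.0]
ft_force: [-1.6, 0.8, 5.9]
grip_width: 0.0115
grasp_force: 58.7
```

Call:
step_arm(targets="-1 0 0 .04 0 0 0; -1 0 0 .1 0 0 0; -1 0 0 .16 0 0 0; -1 0 0 .22 0 0 0; -1 0 .05 .28 0 0 .05; -1 .005 .11 .34 0 0 .1; -1 .01 .17 .4 0 0 .16; -1 .015 .23 .46 0 0 .16; -1 .016 .29 .52 0 0 .16; -1 .016 .35 .58 0 0 .16")

```text
clock: 4.23
eef_pos: [0.4895, -0.0129, 0.3064]
tool_rot: [0.618, 0.786, -0.0, -0.001]
ft_force: [0.4, -0.1, -3.4]
grip_width: 0.0114
grasp_force: 59.2
```

Call:
step_arm(targets="-1 0 .06 .02 0 0 0; -1 0 .08 .02 0 0 0; -1 0 .08 .02 0 0 0; -1 0 .08 .02 0 0 0")

```text
clock: 4.57
eef_pos: [0.4896, 0.0259, 0.3144]
tool_rot: [0.617, 0.787, -0.001, -0.001]
ft_force: [0.6, -0.5, -3.8]
grip_width: 0.0116
grasp_force: 59.2
```

```bash
python3 - <<'E'
from h import *
o=bot.get_obs();i=bot.camera_info('wrist');img=bot.camera('wrist')
print(o['eef_pos'],o['tool_rot'],o['ft_force'],o['clock'],o['grip_width'])
import pickle;pickle.dump(i,open('w2.pkl','wb'))
cv2.imwrite('pics/w2.png',img[:,:,::-1])
r,b=rectz('wrist',big(mask(img,'red')),0.084,i);print(r,b)
E
```

```text
[0.48963338 0.0258685  0.31442038] [ 6.16920600e-01  7.87024229e-01 -1.15211832e-03 -7.12517757e-04] [ 0.58567382 -0.50375961 -3.78300298] 4.5667 0.011615987817705899
((386.0714111328125, 153.50985717773438), (37.63029861450195, 139.03341674804688), 14.282896041870117) [[350.6874  216.2359 ]
 [384.9883   81.50006]
 [421.4554   90.78381]
 [387.1545  225.51965]]
```

View pics/w2.png

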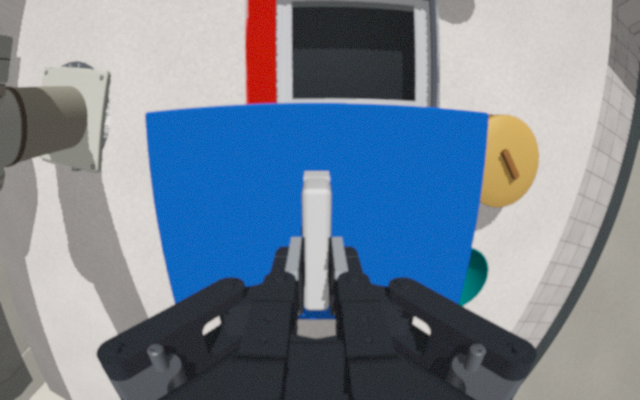

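The wrist view shows the cover held squarely, with the red lip at columns 247–277, the opening at columns 292–415, and the cover's near edge hiding the lip's near end. Refining caddy yaw and the cover's offset in the grip.

```bash
python3 - <<'E'
from h import *
import pickle
i=pickle.load(open('w2.pkl','rb')); img=cv2.cvtColor(cv2.imread('pics/w2.png'),cv2.COLOR_BGR2RGB)
def fit(pts):
    vx,vy,x,y=cv2.fitLine(np.array(pts,np.float32),cv2.DIST_HUBER,0,.1,.01).ravel(); return np.degrees(np.arctan2(vy,vx)),(x,y)
m=mask(img,'red')
for nm,f in (('inner',max),('outer',min)):
    P=[onz('wrist',(f(np.flatnonzero(m[r]))+(.5 if f is max else -.5),r),.084,i)[:2]*1000 for r in range(5,95,3)]
    print(nm,fit(P))
mb=mask(img,'blue'); tcp=np.array([489.6,25.9]); z=.3144-.0113
E=[onz('wrist',(c,np.flatnonzero(mb[:,c])[0]-.5),z,i)[:2]*1000 for c in range(160,480,8)]
a,p=fit(E); print('cover +y edge',a,p)
for c in (.9718,):
  yv=np.array([-np.sin(np.radians(a)),np.cos(np.radians(a))]); print('edge dist from tcp along y (75 ideal)',(np.array(p)-tcp)@yv)
for r in (130,160,190):
    q=np.flatnonzero(mb[r]); A=[onz('wrist',(u,r),z,i)[:2]*1000 for u in (q[0]-.5,q[-1]+.5)]
    xv=np.array([yv[1],-yv[0]]); print('x ends',[(k-tcp)@xv for k in A])
# top camera: side wall outer edges & caddy silhouette for yaw
t=cv2.cvtColor(cv2.imread('pics/top0.png'),cv2.COLOR_BGR2RGB); m=mask(t,'red')
cs=[c for c in range(236,284,2)]
P=[onz('top',(c,np.flatnonzero(m[:,c])[0]-.5),.084)[:2]*1000 for c in cs]; print('top inner edge',fit(P))
v=cv2.cvtColor(t,cv2.COLOR_RGB2GRAY); d=cv2.inRange(v,0,28); d[:, :212]=0; d[:,300:]=0; d[:195]=0; d[285:]=0
r=rectz('top',big(d),.06)[0]; print('dark hole at ledge',r)
E
```

```text
inner (np.float32(-75.86392), (np.float32(403.84552), np.float32(161.02504)))
outer (np.float32(-76.10509), (np.float32(369.03207), np.float32(145.7268)))
cover +y edge 13.7515335 (np.float32(477.1534), np.float32(99.12704))
edge dist from tcp along y (75 ideal) 74.08673796490929
x ends [np.float64(-106.1859728580019), np.float64(108.11568232058704)]
x ends [np.float64(-105.87883998299374), np.float64(107.83839010744383)]
x ends [np.float64(-106.33865031576055), np.float64(108.33077303950849)]
top inner edge (np.float32(-75.53923), (np.float32(406.35147), np.float32(142.47702)))
dark hole at ledge ((502.3477783203125, 187.73483276367188), (166.5099639892578, 137.06704711914062), 14.345721244812012)
```

Call:
step_arm(targets="-1 .02 .07 0 .02 -.08 .007; -1 .04 .14 0 .04 -.16 .007; -1 .053 .21 -.03 .065 -.259 .007; -1 .053 .27 -.09 .065 -.259 .007; -1 .053 .33 -.15 .065 -.259 .007; -1 .053 .33 -.2 .065 -.259 .007; -1 .053 .33 -.228 .065 -.259 .007; -1 .053 .33 -.228 .065 -.259 .007; -1 .053 .33 -.228 .065 -.259 .007; -1 .053 .33 -.228 .065 -.259 .007")

```text
clock: 5.45
eef_pos: [0.5176, 0.1897, 0.2024]
tool_rot: [0.613, 0.783, 0.083, 0.064]
ft_force: [0.2, 0.3, -2.8]
grip_width: 0.0113
grasp_force: 59.4
```

```bash
cat > st.py <<'E'
from h import *
from scipy.spatial.transform import Rotation as R
O=np.array([503.0,187.4]);a=np.radians(14.1);xd=np.array([np.cos(a),np.sin(a)]);yd=np.array([-xd[1],xd[0]])
def st():
    o=bot.get_obs();p=o['eef_pos']*1000;M=R.from_quat(o['tool_rot']).as_matrix()
    n=-M[:,2]; u=-M[:,1] if M[:,1]@np.r_[xd,0]<0 else M[:,1]
    c=p-15.3*n; k=c-110*u-4*n; e=c+110*u-4*n
    F=lambda q:np.round([(q[:2]-O)@xd,(q[:2]-O)@yd,q[2]],1)
    f=o['ft_force']
    print('t',o['clock'],'yaw',np.degrees(np.arctan2(u[1],u[0])).round(2),'tilt',np.degrees(np.arcsin(u[2])).round(2),'roll',np.degrees(np.arcsin(np.cross(n,u)[2])).round(2))
    print('tcp',F(p),'corner-x',F(k),'end+x',F(e),'F caddy',np.round([f[:2]@xd,f[:2]@yd,f[2]],1),'T',o['ft_torque'].round(2))
if __name__=='__main__': st()
E
python3 st.py
python3 - <<'E'
from h import *
img=bot.camera('top');cv2.imwrite('pics/t2.png',cv2.resize(img[170:310,190:370],None,fx=4,fy=4)[:,:,::-1])
E
```

```text
t 5.45 yaw 13.93 tilt 12.06 roll 0.04
tcp [ 14.7  -1.3 202.4] corner-x [-88.8  -1.  160.5] end+x [126.3  -1.6 206.5] F caddy [ 0.2  0.2 -2.8] T [-0.08  0.33  0.04]
```

View pics/t2.png

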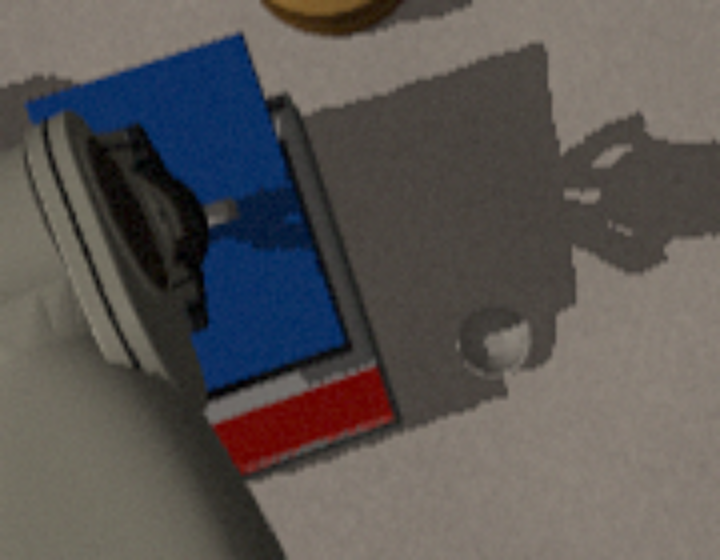

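The picture shows the tilted cover lined up parallel above the opening, short of the red lip at (305,420). Lowering.

Call:
step_arm(targets="-1 0 .002 -.05 0 0 0; -1 0 .002 -.1 0 0 0; -1 0 .002 -.14 0 0 0; -1 0 .002 -.14 0 0 0; -1 0 .002 -.15 0 0 0; -1 0 .002 -.16 0 0 0; -1 0 .002 -.16 0 0 0; -1 0 .002 -.16 0 0 0; -1 0 .002 -.16 0 0 0")

```text
clock: 6.25
eef_pos: [0.5177, 0.192, 0.123]
tool_rot: [0.612, 0.784, 0.084, 0.065]
ft_force: [-0.3, -0.5, -3.1]
grip_width: 0.0116
grasp_force: 59.4
```

```bash
python3 st.py
python3 - <<'E'
from h import *
img=bot.camera('wrist');cv2.imwrite('pics/w3.png',img[:,:,::-1])
E
```

```text
t 6.25 yaw 14.03 tilt 12.15 roll 0.06
tcp [ 15.4   0.9 123. ] corner-x [-88.1   1.   81. ] end+x [127.    0.8 127.3] F caddy [-0.5 -0.4 -3.1] T [-0.08  0.33  0.02]
```

View pics/w3.png

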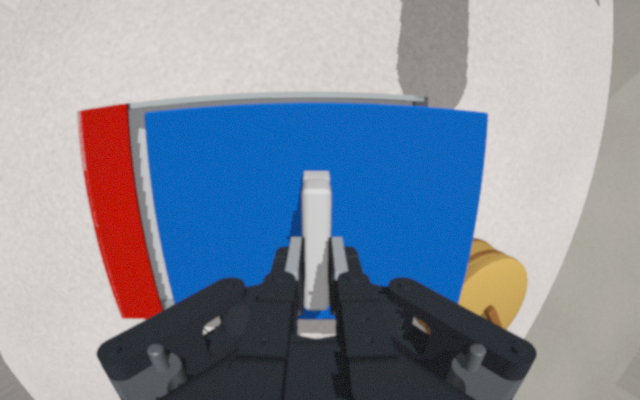

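The wrist view shows the whole red lip (columns 80–160, rows 105–318) and the cover just inside the opening. Using it to check the lateral centring.

```bash
python3 - <<'E'
from st import *
i=bot.camera_info('wrist'); img=cv2.cvtColor(cv2.imread('pics/w3.png'),cv2.COLOR_BGR2RGB)
r,b=rectz('wrist',big(mask(img,'red')),.084,i); print(r); print([np.round([(q-O)@xd,(q-O)@yd],1) for q in b])
m=mask(img,'blue')
o=bot.get_obs();p=o['eef_pos'];M=R.from_quat(o['tool_rot']).as_matrix();n=-M[:,2];pt=p-.0113*n
for c in (200,300,400,450):
    v=np.flatnonzero(m[:,c])[0]-.5; q0,d=ray('wrist',(c,v),i); q=(q0+d*((pt-q0)@n)/(d@n))*1000; print(np.round([(q[:2]-O)@xd,(q[:2]-O)@yd,q[2]],1))
E
```

```text
((385.6702880859375, 158.02825927734375), (39.82965850830078, 164.9073944091797), 14.237889289855957)
[array([-141.1,   82.5]), array([-140.7,  -82.4]), array([-100.8,  -82.3]), array([-101.2,   82.6])]
[-48.7  75.8  97.6]
[  9.3  75.5 110.1]
[ 65.4  75.5 122.1]
[ 96.6  75.2 128.8]
```

Call:
step_arm(targets="-1 0 -.001 -.012 0 0 .003; -1 0 -.001 -.024 0 0 .003; -1 0 -.001 -.03 0 0 .003; -1 0 -.001 -.037 0 0 .003; -1 0 -.001 -.037 0 0 .003; -1 0 -.001 -.037 0 0 .003; -1 0 -.001 -.037 0 0 .003")

```text
clock: 6.88
eef_pos: [0.5169, 0.1913, 0.1032]
tool_rot: [0.611, 0.785, 0.083, 0.064]
ft_force: [0.3, 0.6, -3.7]
grip_width: 0.0114
grasp_force: 59.4
```

```bash
python3 st.py
```

```text
t 6.8833 yaw 14.17 tilt 12.02 roll 0.04
tcp [ 14.4   0.4 103.2] corner-x [-89.1   0.2  61.4] end+x [126.    0.5 107.2] F caddy [ 0.4  0.5 -3.7] T [-0.12  0.33 -0.01]
```

Call:
step_arm(targets="-1 -.011 -.0028 .001 0 0 0; -1 -.022 -.0056 .001 0 0 0; -1 -.033 -.0084 .001 0 0 0; -1 -.0446 -.0112 .001 0 0 0; -1 -.0446 -.0112 .001 0 0 0; -1 -.0446 -.0112 .001 0 0 0; -1 -.0446 -.0112 .001 0 0 0")

```text
clock: 7.47
eef_pos: [0.4947, 0.1857, 0.104]
tool_rot: [0.611, 0.785, 0.083, 0.064]
ft_force: [-0.1, -0.4, -3.0]
grip_width: 0.0109
grasp_force: 59.4
```

```bash
python3 st.py
```

```text
t 7.4667 yaw 14.18 tilt 12.07 roll 0.04
tcp [ -8.5   0.4 104. ] corner-x [-112.     0.3   62.1] end+x [103.1   0.6 108.1] F caddy [-0.2 -0.4 -3. ] T [-0.13  0.38  0.01]
```

Call:
step_arm(targets="-1 -.001 -.00025 0 0 0 0; -1 -.002 -.0005 0 0 0 0; -1 -.003 -.00075 0 0 0 0; -1 -.004 -.001 0 0 0 0; -1 -.004 -.001 0 0 0 0")

```text
clock: 7.88
eef_pos: [0.4924, 0.1851, 0.1036]
tool_rot: [0.611, 0.785, 0.083, 0.064]
ft_force: [-0.3, -0.3, -3.1]
grip_width: 0.011
grasp_force: 59.4
```

Call:
step_arm(targets="-1 -.001 -.00025 0 0 0 0; -1 -.002 -.0005 0 0 0 0; -1 -.003 -.00075 0 0 0 0; -1 -.004 -.001 0 0 0 0; -1 -.004 -.001 0 0 0 0")

```text
clock: 8.3
eef_pos: [0.4903, 0.1846, 0.1036]
tool_rot: [0.611, 0.785, 0.083, 0.064]
ft_force: [-0.3, 0.1, -3.1]
grip_width: 0.0111
grasp_force: 59.4
```

Call:
step_arm(targets="-1 -.001 -.00025 0 0 0 0; -1 -.002 -.0005 0 0 0 0; -1 -.003 -.00075 0 0 0 0; -1 -.003 -.00075 0 0 0 0")

```text
clock: 8.63
eef_pos: [0.4888, 0.1842, 0.1037]
tool_rot: [0.611, 0.785, 0.083, 0.064]
ft_force: [-0.4, -0.6, -3.4]
grip_width: 0.0115
grasp_force: 59.4
```

Call:
step_arm(targets="-1 -.001 -.00025 0 0 0 0; -1 -.002 -.0005 0 0 0 0; -1 -.003 -.00075 0 0 0 0; -1 -.003 -.00075 0 0 0 0")

```text
clock: 8.97
eef_pos: [0.4873, 0.1838, 0.1037]
tool_rot: [0.611, 0.785, 0.083, 0.064]
ft_force: [-0.8, 0.5, -2.8]
grip_width: 0.0115
grasp_force: 59.4
```

Call:
step_arm(targets="-1 -.001 -.00025 0 0 0 0; -1 -.002 -.0005 0 0 0 0; -1 -.003 -.00075 0 0 0 0; -1 -.003 -.00075 0 0 0 0")

```text
clock: 9.3
eef_pos: [0.4858, 0.1835, 0.1037]
tool_rot: [0.611, 0.785, 0.083, 0.064]
ft_force: [-1.0, -0.5, -3.4]
grip_width: 0.0115
grasp_force: 59.4
```

Call:
step_arm(targets="-1 -.001 -.00025 0 0 0 0; -1 -.002 -.0005 0 0 0 0; -1 -.003 -.00075 0 0 0 0; -1 -.003 -.00075 0 0 0 0")

```text
clock: 9.63
eef_pos: [0.4843, 0.1831, 0.1037]
tool_rot: [0.611, 0.785, 0.083, 0.064]
ft_force: [-0.9, 0.8, -3.0]
grip_width: 0.0114
grasp_force: 59.4
```

Call:
step_arm(targets="-1 -.001 -.00025 0 0 0 0; -1 -.002 -.0005 0 0 0 0; -1 -.003 -.00075 0 0 0 0; -1 -.003 -.00075 0 0 0 0")

```text
clock: 9.97
eef_pos: [0.4828, 0.1827, 0.1037]
tool_rot: [0.611, 0.785, 0.083, 0.064]
ft_force: [-0.2, 0.3, -3.3]
grip_width: 0.0114
grasp_force: 59.4
```

Call:
step_arm(targets="-1 -.001 -.00025 0 0 0 0; -1 -.002 -.0005 0 0 0 0; -1 -.003 -.00075 0 0 0 0; -1 -.003 -.00075 0 0 0 0")

```text
clock: 10.3
eef_pos: [0.4813, 0.1823, 0.1037]
tool_rot: [0.611, 0.785, 0.083, 0.064]
ft_force: [0.6, 0.1, -3.6]
grip_width: 0.0116
grasp_force: 59.4
```

Call:
step_arm(targets="-1 -.001 -.00025 0 0 0 0; -1 -.002 -.0005 0 0 0 0; -1 -.003 -.00075 0 0 0 0; -1 -.003 -.00075 0 0 0 0")

```text
clock: 10.63
eef_pos: [0.4798, 0.1819, 0.1037]
tool_rot: [0.611, 0.785, 0.083, 0.064]
ft_force: [-0.1, 0.4, -3.4]
grip_width: 0.0114
grasp_force: 59.4
```

Call:
step_arm(targets="-1 -.001 -.00025 0 0 0 0; -1 -.002 -.0005 0 0 0 0; -1 -.003 -.00075 0 0 0 0; -1 -.003 -.00075 0 0 0 0")

```text
clock: 10.97
eef_pos: [0.4783, 0.1816, 0.1037]
tool_rot: [0.611, 0.785, 0.083, 0.064]
ft_force: [-0.5, 0.1, -3.3]
grip_width: 0.0117
grasp_force: 59.4
```

Call:
step_arm(targets="-1 -.001 -.00025 0 0 0 0; -1 -.002 -.0005 0 0 0 0; -1 -.003 -.00075 0 0 0 0; -1 -.003 -.00075 0 0 0 0")

```text
clock: 11.3
eef_pos: [0.4768, 0.1812, 0.1037]
tool_rot: [0.611, 0.785, 0.083, 0.064]
ft_force: [-0.3, -0.1, -3.5]
grip_width: 0.0115
grasp_force: 59.4
```

```bash
python3 st.py
```

```text
t 11.3 yaw 14.18 tilt 12.01 roll 0.04
tcp [-26.9   0.4 103.7] corner-x [-130.5    0.2   61.9] end+x [ 84.7   0.5 107.7] F caddy [-0.3  0.  -3.5] T [-0.12  0.35  0.02]
```

Call:
step_arm(targets="-1 -.001 -.00025 0 0 0 0; -1 -.002 -.0005 0 0 0 0; -1 -.002 -.0005 0 0 0 0")

```text
clock: 11.55
eef_pos: [0.476, 0.181, 0.1038]
tool_rot: [0.611, 0.785, 0.083, 0.064]
ft_force: [-0.8, 0.1, -2.6]
grip_width: 0.0116
grasp_force: 59.4
```

Call:
step_arm(targets="-1 -.001 -.00025 0 0 0 0; -1 -.002 -.0005 0 0 0 0; -1 -.002 -.0005 0 0 0 0")

```text
clock: 11.8
eef_pos: [0.4756, 0.1811, 0.1042]
tool_rot: [0.611, 0.785, 0.084, 0.064]
ft_force: [1.3, 1.4, -2.0]
grip_width: 0.0114
grasp_force: 59.5
```

Call:
step_arm(targets="-1 -.001 -.00025 0 0 0 0; -1 -.001 -.00025 0 0 0 0; -1 -.001 -.00025 0 0 0 0")

```text
clock: 12.05
eef_pos: [0.4755, 0.1811, 0.1044]
tool_rot: [0.611, 0.785, 0.084, 0.065]
ft_force: [2.9, 1.6, -0.7]
grip_width: 0.0117
grasp_force: 59.5
```

```bash
python3 st.py
```

```text
t 12.05 yaw 14.18 tilt 12.14 roll 0.06
tcp [-28.2   0.6 104.4] corner-x [-131.7    0.4   62.4] end+x [ 83.4   0.7 108.7] F caddy [ 3.3  0.9 -0.7] T [ 0.27 -0.34  0.08]
```

Call:
step_arm(targets="-1 -.001 -.00025 0 0 0 0; -1 -.002 -.0005 0 0 0 0; -1 -.002 -.0005 0 0 0 0; -1 -.002 -.0005 0 0 0 0")

```text
clock: 12.38
eef_pos: [0.4752, 0.181, 0.1048]
tool_rot: [0.611, 0.784, 0.084, 0.065]
ft_force: [4.3, 2.7, -0.9]
grip_width: 0.0115
grasp_force: 59.6
```

```bash
python3 st.py
```

```text
t 12.3833 yaw 14.17 tilt 12.23 roll 0.06
tcp [-28.6   0.6 104.8] corner-x [-132.     0.5   62.7] end+x [ 83.    0.7 109.3] F caddy [ 4.9  1.6 -0.9] T [ 0.36 -0.81  0.1 ]
```

Call:
step_arm(targets="-1 -.001 -.00025 0 0 0 0; -1 -.002 -.0005 0 0 0 0; -1 -.003 -.00075 0 0 0 0; -1 -.004 -.001 0 0 0 0; -1 -.004 -.001 0 0 0 0")

```text
clock: 12.8
eef_pos: [0.4747, 0.1809, 0.1058]
tool_rot: [0.611, 0.784, 0.086, 0.066]
ft_force: [6.0, 2.4, -0.3]
grip_width: 0.0117
grasp_force: 59.6
```

```bash
python3 st.py
```

```text
t 12.8 yaw 14.16 tilt 12.42 roll 0.07
tcp [-29.1   0.6 105.8] corner-x [-132.3    0.5   63.3] end+x [ 82.5   0.7 110.6] F caddy [ 6.4  0.9 -0.3] T [ 0.37 -1.29  0.08]
```

Call:
step_arm(targets="-1 -.001 -.00025 -.001 0 0 0; -1 -.002 -.0005 -.002 0 0 0; -1 -.003 -.00075 -.002 0 0 0; -1 -.004 -.001 -.002 0 0 0; -1 -.004 -.001 -.002 0 0 0")

```text
clock: 13.22
eef_pos: [0.4746, 0.1809, 0.106]
tool_rot: [0.611, 0.784, 0.087, 0.067]
ft_force: [8.1, 2.5, 1.8]
grip_width: 0.0118
grasp_force: 59.7
```

```bash
python3 st.py
```

```text
t 13.2167 yaw 14.14 tilt 12.65 roll 0.07
tcp [-29.2   0.6 106. ] corner-x [-132.3    0.6   63.1] end+x [ 82.4   0.8 111.3] F caddy [8.5 0.5 1.8] T [ 0.5  -1.79  0.01]
```

Call:
step_arm(targets="-1 -.001 -.00025 0 0 0 0; -1 -.0015 -.00035 0 0 0 0; -1 -.0015 -.00035 0 0 0 0; -1 -.0015 -.00035 0 0 0 0")

```text
clock: 13.55
eef_pos: [0.4744, 0.1809, 0.1064]
tool_rot: [0.611, 0.784, 0.088, 0.068]
ft_force: [9.9, 2.5, 2.0]
grip_width: 0.0112
grasp_force: 59.8
```

```bash
python3 st.py
```

```text
t 13.55 yaw 14.14 tilt 12.72 roll 0.07
tcp [-29.3   0.6 106.4] corner-x [-132.4    0.6   63.3] end+x [ 82.2   0.8 111.8] F caddy [10.2 -0.   2. ] T [ 0.5  -1.99  0.09]
```

Call:
step_arm(targets="-1 .004 .001 0 0 0 0; -1 .008 .002 0 0 0 0; -1 .0145 .0037 0 0 0 0; -1 .0145 .0037 0 0 0 0; -1 .0145 .0037 0 0 0 0")

```text
clock: 13.97
eef_pos: [0.4759, 0.181, 0.1025]
tool_rot: [0.611, 0.785, 0.083, 0.064]
ft_force: [2.5, 1.2, -1.1]
grip_width: 0.0114
grasp_force: 59.6
```

```bash
python3 st.py
```

```text
t 13.9667 yaw 14.17 tilt 11.99 roll 0.04
tcp [-27.9   0.4 102.5] corner-x [-131.5    0.3   60.7] end+x [ 83.7   0.5 106.4] F caddy [ 2.8  0.6 -1.1] T [ 0.18 -0.35  0.03]
```

Call:
step_arm(targets="-1 .002 .0005 -.005 -.0081 .0323 0; -1 .004 .001 -.01 -.0163 .0647 0; -1 .006 .0015 -.0155 -.0244 .097 0; -1 .0077 .0019 -.021 -.0325 .1293 0; -1 .009 .0022 -.0262 -.0406 .1617 0; -1 .0105 .0026 -.031 -.0488 .194 0; -1 .0105 .0026 -.031 -.0488 .194 0; -1 .0105 .0026 -.031 -.0488 .194 0")

```text
clock: 14.63
eef_pos: [0.4799, 0.1818, 0.086]
tool_rot: [0.614, 0.789, 0.02, 0.015]
ft_force: [0.0, -0.1, -3.7]
grip_width: 0.0114
grasp_force: 59.5
```

```bash
python3 st.py
```

```text
t 14.6333 yaw 14.17 tilt 2.83 roll 0.02
tcp [-23.8   0.2  86. ] corner-x [-1.327e+02  1.000e-01  6.130e+01] end+x [87.1  0.3 72.1] F caddy [-0.  -0.1 -3.7] T [ 0.07 -0.01  0.02]
```

Call:
step_arm(targets="-1 .002 .0005 -.004 -.005 .02 0; -1 .003 .0008 -.008 -.01 .04 0; -1 .004 .001 -.0118 -.0154 .0611 0; -1 .004 .001 -.0118 -.0154 .0611 0; -1 .004 .001 -.0118 -.0154 .0611 0")

```text
clock: 15.05
eef_pos: [0.4833, 0.1828, 0.081]
tool_rot: [0.615, 0.789, 0.001, 0.0]
ft_force: [-0.2, 0.2, -2.8]
grip_width: 0.0116
grasp_force: 59.5
```

```bash
python3 st.py
```

```text
t 15.05 yaw 14.17 tilt 0.14 roll 0.05
tcp [-20.2   0.3  81. ] corner-x [-130.1    0.2   61.4] end+x [89.9  0.5 62. ] F caddy [-0.1  0.2 -2.8] T [-0.05  0.05 -0.01]
```

Call:
step_arm(targets="-1 0 0 -.001 0 .002 0; -1 0 0 -.002 0 .003 0; -1 0 0 -.003 0 .003 0; -1 0 0 -.003 0 .003 0; -1 0 0 -.003 0 .003 0")

```text
clock: 15.47
eef_pos: [0.4831, 0.1828, 0.0799]
tool_rot: [0.614, 0.789, 0.001, -0.0]
ft_force: [0.1, 0.5, -3.3]
grip_width: 0.0117
grasp_force: 59.5
```

```bash
python3 st.py
```

```text
t 15.4667 yaw 14.18 tilt 0.05 roll 0.09
tcp [-20.4   0.4  79.9] corner-x [-130.4    0.3   60.5] end+x [89.6  0.6 60.7] F caddy [ 0.3  0.5 -3.3] T [ 0.    0.02 -0.03]
```

Call:
step_arm(targets="-1 0 0 -.001 0 0 0; -1 0 0 -.002 0 0 0; -1 0 0 -.002 0 0 0; -1 0 0 -.002 0 0 0")

```text
clock: 15.8
eef_pos: [0.4833, 0.1829, 0.0793]
tool_rot: [0.614, 0.789, 0.001, -0.0]
ft_force: [-1.6, -0.7, 2.0]
grip_width: 0.0115
grasp_force: 60.1
```

Call:
step_arm(targets="-1 .004 .001 .001 0 0 0; -1 .008 .002 .001 0 0 0; -1 .012 .003 .001 0 0 0; -1 .016 .004 .001 0 0 0; -1 .02 .005 .001 0 0 0; -1 .024 .006 .001 0 0 0; -1 .028 .007 .001 0 0 0; -1 .032 .008 .001 0 0 0; -1 .035 .0088 .001 0 0 0; -1 .035 .0088 .001 0 0 0")

```text
clock: 16.63
eef_pos: [0.5014, 0.1874, 0.0793]
tool_rot: [0.614, 0.789, 0.001, -0.0]
ft_force: [-1.5, -0.7, 2.0]
grip_width: 0.0115
grasp_force: 60.0
```

```bash
python3 st.py
```

```text
t 16.6333 yaw 14.17 tilt 0.09 roll 0.08
tcp [-1.6  0.4 79.3] corner-x [-111.6    0.3   59.8] end+x [108.4   0.6  60.2] F caddy [-1.6 -0.3  2. ] T [-0.16  0.51  0.03]
```

End is estimated at x = 108; creeping to the stop.

Call:
step_arm(targets="-1 .001 .00025 0 0 0 0; -1 .002 .0005 0 0 0 0; -1 .003 .00075 0 0 0 0; -1 .004 .001 0 0 0 0; -1 .004 .001 0 0 0 0")

```text
clock: 17.05
eef_pos: [0.5029, 0.1878, 0.0793]
tool_rot: [0.614, 0.789, 0.001, -0.0]
ft_force: [-3.0, -1.0, 2.0]
grip_width: 0.0111
grasp_force: 60.1
```

```bash
python3 st.py
```

```text
t 17.05 yaw 14.17 tilt 0.06 roll 0.09
tcp [ 0.   0.4 79.3] corner-x [-110.     0.3   59.9] end+x [110.    0.6  60.1] F caddy [-3.2 -0.3  2. ] T [-0.18  0.75  0.  ]
```

Call:
step_arm(targets="-1 .001 .00025 0 0 0 0; -1 .002 .0005 0 0 0 0; -1 .003 .00075 0 0 0 0; -1 .003 .00075 0 0 0 0")

```text
clock: 17.38
eef_pos: [0.5033, 0.1879, 0.0793]
tool_rot: [0.614, 0.789, 0.0, -0.001]
ft_force: [-7.1, -1.2, 4.4]
grip_width: 0.0116
grasp_force: 60.4
```

```bash
python3 st.py
```

```text
t 17.3833 yaw 14.18 tilt -0.06 roll 0.09
tcp [ 0.4  0.4 79.3] corner-x [-109.6    0.3   60.1] end+x [110.4   0.6  59.9] F caddy [-7.2  0.6  4.4] T [-0.29  1.32  0.03]
```

Call:
step_arm(targets="-1 -.0016 -.0004 .001 0 0 0; -1 -.0016 -.0004 .001 0 0 0; 0 -.0016 -.0004 .001 0 0 0; 0 -.0016 -.0004 .001 0 0 0; 0 -.0016 -.0004 .001 0 0 0; 0 -.0016 -.0004 .001 0 0 0; 0 -.0016 -.0004 .001 0 0 0; 0 -.0016 -.0004 .001 0 0 0")

```text
clock: 18.05
eef_pos: [0.5038, 0.1881, 0.08]
tool_rot: [0.614, 0.789, 0.001, -0.0]
ft_force: [0.4, -0.3, 0.2]
grip_width: 0.0428
grasp_force: 0.0
```

Call:
step_arm(targets="0 0 0 .02 0 0 0; 0 0 0 .06 0 0 0; 0 0 0 .12 0 0 0; 0 0 0 .2 0 0 0; 0 -.05 -.05 .27 0 0 0; 0 -.1 -.12 .33 0 0 0; 0 -.1 -.2 .35 0 0 0; 0 -.1 -.28 .35 0 0 0; 0 -.1 -.35 .35 0 0 0; 0 -.1 -.35 .35 0 0 0")

```text
clock: 18.88
eef_pos: [0.4533, 0.0078, 0.2569]
tool_rot: [0.617, 0.787, 0.001, 0.002]
ft_force: [-0.7, 0.2, -1.0]
grip_width: 0.0429
grasp_force: 0.0
```

```bash
python3 - <<'E'
from st import *
i=bot.camera_info('wrist');img=bot.camera('wrist');t=bot.camera('top');s=bot.camera('side')
cr=lambda a,y0,y1,x0,x1:cv2.resize(a[y0:y1,x0:x1],(400,300))
cv2.imwrite('pics/f.png',np.vstack([np.hstack([cr(t,180,300,190,350),cr(s,200,305,260,400)]),np.hstack([cr(img,0,400,0,640),cr(img,0,200,160,430)])])[:,:,::-1])
m=mask(t,'blue');m[:,:190]=0;m[:,330:]=0
r,b=rectz('top',big(m),.068);print(r);print([np.round([(q-O)@xd,(q-O)@yd],1) for q in b]);print(bot.get_obs()['eef_pos'],bot.get_obs()['ft_force'])
E
```

```text
((501.76629638671875, 197.93605041503906), (204.88375854492188, 129.7513427734375), 13.958126068115234)
[array([-100.9,   75.6]), array([-101.2,  -54.1]), array([103.7, -54.6]), array([104. ,  75.1])]
[0.45352263 0.01251676 0.25548367] [ 0.5470923   0.10830784 -0.36451574]
```

View pics/f.png

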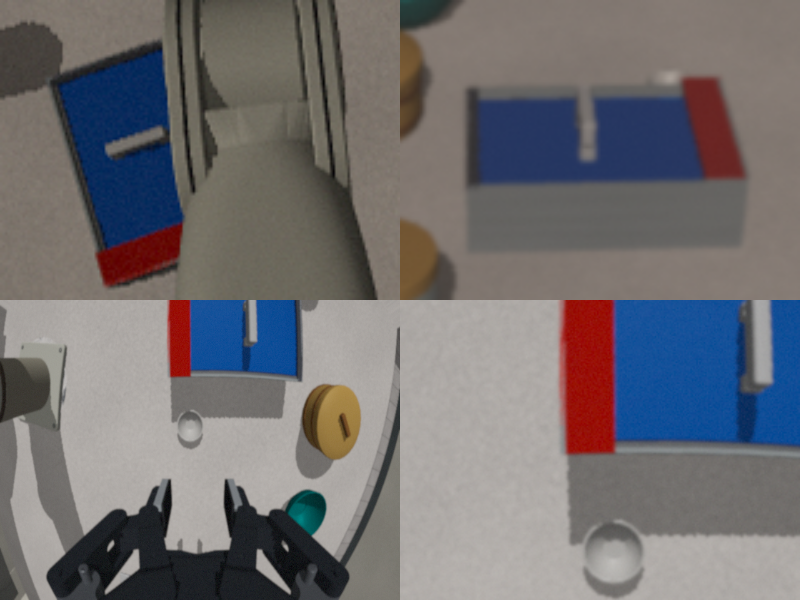

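The views show blue filling the whole opening between the red and dark lips (205 mm visible), the cover flat, the dish and bowl where they were, and the gripper clear.

```bash
python3 -c "
from workcell import bot
print(bot.job_done())"
```

```text
the job is handed in; nothing more can be done
None
```

The caddy is closed: I pushed the cover against the rubber strip with about 10 N, lowered it onto the ledges and slid it to the stop. It lies flat with both ends trapped, the gripper is clear, and I handed the job in at about 19 s.

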